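# Do up the boiler's click-stop filler cap

## Robot

A 6-joint arm with a two-finger parallel gripper is mounted at the origin on a cart in front of the work surface, level with it; the furniture and walls round the work are solid. World frame = base frame: x ahead of the robot, y to its left, z up, the work surface at z = 0. Lengths are in mm, angles in rad, forces in N, time in s.
With the tool pointing down it reaches from about 350 to 875 mm from the base axis. Payload 4.2 kg.
Tool frame: the origin (TCP) lies midway between the tips of the shut fingers; the grasp point (between the pads) lies 19 mm behind it; z points along the fingers, y is the line along which they close (so a half turn about z gives the same grasp; the last joint's range is limited). The gripper opens to 85 mm and grips with 20 to 120 N. Pads are 22 mm wide; open, the fingers measure 114 mm over their backs; the gripper's body (76 mm by 85 mm) begins 54 mm behind the grasp point. The pads swing forward as they close: fully open they stand 13 mm farther back than shut.
Start: joints at [1.439, 0.385, 0.008, 0, -1.194, -0.259], TCP at [238.047, 577.869, 191.412] pointing down, gripper open.
Joint ranges: [-3.14, 3.14], [-1.21, 2.06], [-1.07, 1.41], [-3.16, 2.05], [-2.99, -0.16], [-3.1, 3.1]. Speed limits (rad/s): [2.79, 2.79, 3.14, 3.14, 3.14, 3.14].

## Interface

Orientations are given as a unit quaternion [x, y, z, w].
In Python, from bench import arm gives the robot as it stands.
- The arm moves only by the tool send_rows, never from a script. Its argument "targets" is a list of rows, each an object of numbers: "gripper": the gripper command: -1 is fully open, 1 is shut, values between are in proportion; "x", "y", "z": the shift along the tool's x, y, z in cm; "ax", "ay", "az": the turn, a rotation vector about the tool's x, y, z in degrees. A call has 1 to 5 rows; each row shifts and turns the commanded pose from where the row before left it, along the tool's axes as they then stand; what a row does not reach is not made up. A row lasts 1/12 s, in which the tool goes at most 41.7 mm and 7.16 degrees, less where a joint would pass 70% of its speed; a pose out of reach is approached as far as the arm can. A call is refused whole if a number of a shift passes 4.17 or a number of a turn 7.16, either way. A call with a gripper value outside its range is refused whole. The fingers move at their own pace and stop on an object; the grip force is fixed at half the most. Time passes only in rows, so rows that do not move let the fingers close. It gives the time, the measured TCP pose, the force, the opening and the grip force at its end, in the units of the state.
- arm.read_state(): the state, without advancing time (a new reading comes with each control period).
- arm.get_image(name): name is "scene" or "side" or "wrist"; returns (picture, depth): 480x640x3 uint8, red, green, blue; 480x640 float32, mm along the optical axis (not along the pixel's ray), 0 where there is no reading.
- arm.camera_model(name): a dict with "fx", "fy", "cx", "cy" (pixels), "cam_to_world" (4x4, takes a point from camera to world coordinates). Camera axes: x right, y down, z forward; pixel columns grow to the right and rows downward; lengths in mm; the calibration is good to about 2 mm. A picture is of the moment at which its call begins: read the wrist's pose just before it. camera_model takes no time and is no camera call; for the wrist camera it gives the pose at the moment of the call.
- arm.job_done(): hands the job in; it is judged then, once.
Trained networks look in the newest picture that a camera, given by its name, has taken for a name from the list of things; names that differ only in an ending like _2 or _b are one class to them, and where a whole thing is asked for, a point or a joint stands for the part that bears it (a point fixed in the world has none). Each returns a list of dicts, best first, with "score" (0 to 1); they miss things now and then, are a little off and sometimes report something else, mostly with a low value. They report only what shows in the picture. A call takes as long as a camera call.
- arm.boxes_of(camera, thing): "rect" ([left, top, width, height] in pixels, round what is visible of it).
The state is a dict: "clock": time; "joints": joint angles; "joint_vel": joint speeds; "joint_efforts": joint torques, N m; "position": TCP position; "ee_rot": TCP orientation; "contact_force": force on the tool from outside, world axes, zero at the start; "wrist_torque": the same for the moment, N m; "gripper_width": finger opening in mm; "grasp_force": force on a finger pad.
Only numpy, scipy, OpenCV 4.12 (cv2) and the standard library are available. Lean on these libraries where they do the work, as an engineer would, in place of code of your own. Each camera call takes 0.05 s, during which the arm holds its last target. There are 200 camera calls.

## Task

The hot-water boiler on the worktop has been refilled, but its filler cap was only set on loosely. Press the red catch button so that the black lid springs up, then turn the orange-winged cap clockwise until its ratchet has clicked over at least once. Leave the lid up, so that I can check the seal, let go of the cap, and do not knock over or push away the mug, the glass, the cup or the jar.

Things in the scene. Friction and masses are not known exactly. Their poses are not given: they have to be found in the camera images.
- boiler: fixed brushed-steel water boiler, 236 mm deep (x), 200 mm wide; its flat deck is 140 mm above the worktop. Origin: at worktop height under the filler cap's axis; its x axis points from its front (gauge and switch, roughly facing the robot) to its back. Front face 132 mm before the origin, back face 104 mm behind. A tap juts 60 mm out of its right side (-y) at 118 mm height.
- catch_top (a point): centre of the top of the round red catch button (27 mm across) at 195 mm height, 107 mm in front of the cap's axis, on a black housing (34 x 50 mm, top at 185 mm). Pressed straight down it travels 6 mm against a spring (about 2 N to start, 4.5 N at the bottom); after 3 mm the lid is let go.
- boiler_lid (a joint): opening angle of the black domed lid, rad: 0 shut and latched, 2.0 fully up (leaning back past upright). Once the catch is pressed, a damped spring (under 1 N at the front rim) swings it up in about a second, and it stays up; a hand above it merely holds it back until withdrawn.
- lid_hinge (a point): middle of the lid's hinge axis, 92 mm behind the cap's axis, at 150 mm height. The shut lid is a round dome, 162 mm across, top 199 mm above the worktop, centred on the cap's axis; when up, it stands behind the hinge axis, up to about 0.31 m height.
- cap_wing (a point): on the cap's axis, 176 mm above the worktop: centre of the cap's orange wing, a bar 66 mm long (this point's x axis) and 16 mm thick (y axis), whose flanks stand free from 163 to 189 mm height. Below it is the cap's black fluted skirt, 74 mm across, top at 163 mm. It lies under the lid until that is up. Grip the wing across its thickness, fingertips just above the skirt.
- cap_thread (a joint): angle of the cap's threaded core, rad, growing clockwise seen from above: it starts loose, somewhere between 0.2 and 0.75, and is home at its hard stop at 1.2. Turning it takes about 0.1 N m and it stays where it is left; anticlockwise it unscrews. The cap does not rise or sink.
- cap_ratchet (a joint): angle by which the wing has slipped clockwise on the core, rad, about 0 at the start. The wing carries the core along until that is home; then it takes 0.3 rising to 0.5 N m and slips over 18 saw teeth, a click every 0.35 rad, resting at 0.35, 0.70, ...; let go between two teeth it springs back to the last. More clicks do no harm. The wing turns by the sum of both joints.
- mug: white mug with dots, 78 mm across, 93 mm high, standing under the tap at the boiler's right side; origin at the centre of its foot
- glass: drinking glass, 78 mm across, 86 mm high, right of the boiler; origin at the centre of its foot
- cup: white china cup, 83 mm across, 54 mm high, right of the boiler; origin at the centre of its foot
- jar: jar with a black cap, 63 mm across, 94 mm high, right of the boiler near the edge; origin at the centre of its foot

How it is judged (in metres and radians):
On the way, in this order (a step that is already met when the one before it is completed fails the run):
1. the catch is released and the lid has sprung up (value of joint boiler_lid above 1.7 rad), for 0.2 s.
2. the cap is home and its ratchet has clicked over (value of joint cap_thread above 1.1 rad and value of joint cap_ratchet above 0.31 rad), for 0.1 s.
At the end, for the whole second after the job is handed in: the lid stands up (over 1.7 rad), the cap's core is home (over 1.1 of 1.2 rad), the ratchet rests at least one click on (cap_ratchet over 0.31 rad), and the cap has been let go (all of step 2 and value of joint boiler_lid above 1.7 rad); the robot touches nothing.
It fails at once if the mug, glass, cup or jar is pushed more than 40 mm (distance of any of mug, glass, cup, jar from where it was at the start of the episode above 0.04 m).
It fails at once if the mug, glass, cup or jar is knocked over (angle between any of mug, glass, cup, jar's own z axis and vertical above 0.5 rad).
It also fails if it takes over 51 s, if anything falls off the work surface, if the arm or the gripper's body presses on something with over 40 N, if the wrist force passes 120 N, or if a joint passes its speed limit or range.

## Working session

There is one attempt and no reset: what is moved stays moved. The work goes in short steps, Python scripts to look and compute and a tool call to move; the robot and the scene stay as the last step left them, time stands still between calls to the robot, and variables do not carry over. Pictures are saved under pics/ and viewed, at most 10 in all, crops included, and the job is handed in when it is done.

Besides the shell and the picture viewer there is one more tool, called after "Request:" as name(argument=value, ...), one argument or row to a line, values as JSON. send_rows: Moves the arm, as the interface text tells. Its arguments: {"type":"object","properties":{"targets":{"type":"array"}},"required":["targets"]}

```bash
ls; mkdir -p pics; cat > h.py <<'E'
import numpy as np, cv2
from bench import arm
def cloud(n):
    im,d=arm.get_image(n); m=arm.camera_model(n)
    v,u=np.mgrid[:480,:640]; d=d.astype(float)
    P=np.stack([(u-m['cx'])/m['fx']*d,(v-m['cy'])/m['fy']*d,d,np.ones_like(d)],-1)@np.array(m['cam_to_world']).T
    P=P[...,:3]; P[d==0]=np.nan
    return im,P
E
python3 - <<'E'
from h import *
s=arm.read_state();print({k:np.round(v,3) for k,v in s.items()})
for n in('scene','side'):
    im,P=cloud(n);cv2.imwrite(f'pics/{n}0.png',im[...,::-1])
    np.save(n+'0.npy',P)
    for t in('catch_top','boiler','cap_wing','mug','glass','cup','jar','boiler_lid'):
        for b in arm.boxes_of(n,t)[:1]:
            l,tp,w,h=b['rect'];print(n,t,round(b['score'],2),np.round(b['rect']),np.round(P[int(tp+h/2),int(l+w/2)]))
E
```

```text
pics
{'clock': np.float64(0.0), 'joints': array([ 1.439e+00,  3.860e-01,  7.000e-03, -1.000e-03, -1.194e+00,
       -2.590e-01]), 'joint_vel': array([ 0.001, -0.001,  0.   ,  0.001,  0.001, -0.001]), 'joint_efforts': array([-1.0000e-03, -3.9229e+01,  1.8839e+01,  4.1860e+00, -5.0000e-03,
       -0.0000e+00]), 'position': array([237.797, 577.243, 190.3  ]), 'ee_rot': array([ 0.981, -0.194, -0.   ,  0.001]), 'contact_force': array([ 0.223, -0.756,  0.47 ]), 'wrist_torque': array([-0.01 , -0.009,  0.01 ]), 'grasp_force': np.float64(0.0), 'gripper_width': np.float64(85.798)}
scene catch_top 0.61 [280. 158.  63.  46.] [556. -17. 196.]
scene boiler 0.88 [246. 154. 121. 114.] [524. -55. 141.]
scene cap_wing 0.33 [397. 284.  38.  41.] [ 655. -338.   21.]
scene mug 0.91 [314. 225.  46.  50.] [ 565. -137.   73.]
scene glass 0.85 [358. 296.  40.  58.] [ 509. -432.   78.]
scene cup 0.93 [399. 287.  34.  36.] [ 655. -338.   21.]
scene jar 0.86 [318. 314.  32.  57.] [ 413. -442.   74.]
scene boiler_lid 0.58 [278. 158.  66.  46.] [556. -11. 196.]
side catch_top 0.5 [300. 272.  18.  12.] [466.  33. 196.]
side boiler 0.74 [173. 245. 158. 147.] [528. 117. 155.]
side mug 0.61 [290. 255.  20.  10.] [ 571. -132.   80.]
side glass 0.87 [350. 194.  30.  40.] [ 515. -365.   72.]
side cup 0.61 [306. 205.  29.  30.] [ 615. -321.   54.]
side jar 0.63 [393. 202.  25.  40.] [ 418. -380.   66.]
side boiler_lid 0.72 [192. 246. 103.  78.] [551.  98. 202.]
```

View pics/scene0.png

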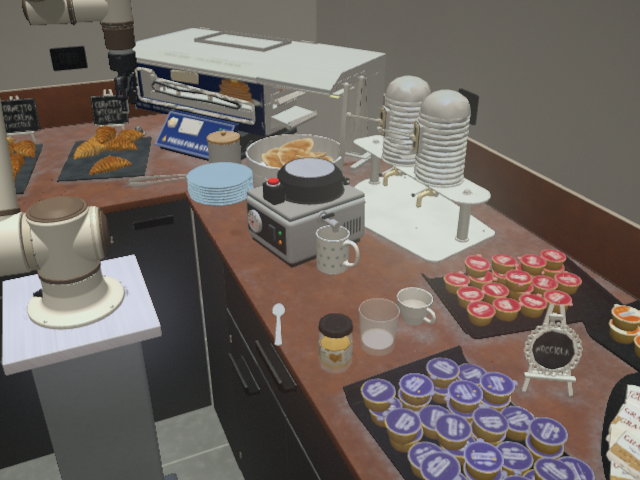

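View pics/side0.png

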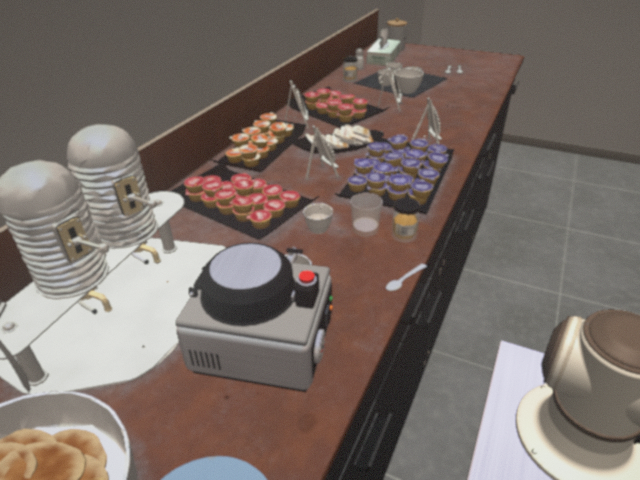

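```bash
python3 - <<'E'
import numpy as np,cv2
for n in('scene','side'):
    P=np.load(n+'0.npy');im=cv2.imread(f'pics/{n}0.png').astype(int)
    red=(im[...,2]>110)&(im[...,1]<70)&(im[...,0]<70)&(P[...,2]>180)&(P[...,2]<205)
    Q=P[red];print(n,'red',red.sum(),np.median(Q,0),Q.min(0),Q.max(0), (Q.min(0)+Q.max(0))/2)
    # deck
    z=P[...,2]
    for lo,hi in((134,145),(188,206)):
        m=(z>lo)&(z<hi)&(P[...,0]>350)&(P[...,0]<800)&(abs(P[...,1])<250)
        Q=P[m][:,:2].astype(np.float32);print(lo,len(Q),np.percentile(Q,[1,99],axis=0).round(),cv2.minAreaRect(Q))
    m=(z>150)&(z<197)&(P[...,0]>480)&(P[...,0]<720)&(abs(P[...,1])<250)&~red
    Q=P[m]; print(len(Q))
    # sphere fit of dome
    for it in range(8):
        A=np.c_[2*Q,np.ones(len(Q))];c=np.linalg.lstsq(A,(Q**2).sum(1),rcond=None)[0]
        R=np.sqrt(c[3]+c[:3]@c[:3]);r=np.linalg.norm(Q-c[:3],axis=1)-R;Q=Q[abs(r)<max(2,2*np.std(r))]
    print('sphere',c[:3].round(),R,len(Q))
E
```

```text
scene red 55 [472.43119462  18.33416605 196.18055167] [461.87460818   8.07681455 188.61711977] [486.96611383  31.59759126 201.25261206] [474.42036101  19.8372029  194.93486592]
134 1345 [[438. -97.]
 [688. 112.]] ((545.4720458984375, -2.8995513916015625), (184.63710021972656, 289.4728088378906), 67.93728637695312)
188 1486 [[463. -25.]
 [644. 108.]] ((559.1441040039062, 29.52135467529297), (188.4194793701172, 150.1126251220703), 39.101749420166016)
1388
sphere [579.  50. 164.] 79.60136772168316 1037
side red 115 [470.45919887  30.4080916  195.0569138 ] [460.67173433   5.55733911 184.31816058] [481.45898422  40.80517541 197.97143764] [471.06535927  23.18125726 191.14479911]
134 3776 [[438. -89.]
 [658. 162.]] ((568.0391845703125, 26.605934143066406), (226.75808715820312, 238.76649475097656), 12.976685523986816)
188 4151 [[465.  -9.]
 [640. 123.]] ((564.6142578125, 45.83055877685547), (177.7217559814453, 144.01487731933594), 48.26112747192383)
2907
sphere [577.  52. 159.] 80.1555714736086 2269
```

The scene picture shows the boiler at (305,205) with the red button at (274,183). In the side picture the button is at (307,277). The button comes out near (472,23) and the dome centre near (577,49). They are 108 mm apart against 107 expected, giving a boiler yaw of about 14°.

```bash
cat >> h.py <<'E'
from scipy.spatial.transform import Rotation as Rn
def delta(t):
    s=arm.read_state();R=Rn.from_quat(s['ee_rot'])
    d=R.inv().apply(np.array(t)-s['position'])/10
    print('pos',np.round(s['position'],1),'yaw',np.degrees(np.arctan2(*R.as_matrix()[[1,0],0])).round(1),'q6',s['joints'][5].round(2),'t',round(s['clock'],2),'tool cm',d.round(2));return d
E
python3 -c "
from h import *
d=delta([400,60,300]);print(d/15)"
```

```text
pos [238.1 577.9 191.4] yaw -22.4 q6 -0.26 t 0.9 tool cm [ 34.7   41.71 -10.86]
[ 2.31328268  2.78089611 -0.72387005]
```

Request:
send_rows(
  targets=[
    {"x": 2.3, "y": 2.8, "z": -1.4, "gripper": 1},
    {"x": 2.3, "y": 2.8, "z": -1.4, "gripper": 1},
    {"x": 2.3, "y": 2.8, "z": -1.4, "gripper": 1},
    {"x": 2.3, "y": 2.8, "z": -1.4, "gripper": 1},
    {"x": 2.3, "y": 2.8, "z": -1.4, "gripper": 1},
  ],
)

```text
$.targets[0]: bad value
```

Request:
send_rows(
  targets=[
    {"x": 2.3, "y": 2.8, "z": -1, "gripper": 1},
    {"x": 2.3, "y": 2.8, "z": -1, "gripper": 1},
    {"x": 2.3, "y": 2.8, "z": -1, "gripper": 1},
    {"x": 2.3, "y": 2.8, "z": 0, "gripper": 1},
    {"x": 2.3, "y": 2.8, "z": 0, "gripper": 1},
  ],
)

```text
$.targets[0]: bad value
```

Request:
send_rows(
  targets=[
    {"x": 2.3, "y": 2.8, "z": 0, "gripper": 1},
    {"x": 2.3, "y": 2.8, "z": 0, "gripper": 1},
    {"x": 2.3, "y": 2.8, "z": 0, "gripper": 1},
    {"x": 2.3, "y": 2.8, "z": 0, "gripper": 1},
    {"gripper": 1},
  ],
)

```text
$.targets[0]: bad value
```

```bash
python3 - <<'E'
from h import *
im,P=cloud('wrist');cv2.imwrite('pics/w1.png',im[...,::-1]);np.save('w1.npy',P)
im=im.astype(int)
red=(im[...,0]>110)&(im[...,1]<70)&(im[...,2]<70)&(P[...,2]>188)&(P[...,2]<205)
print(red.sum())
if red.sum():
    Q=P[red];print(np.median(Q,0),Q.mean(0),Q.min(0),Q.max(0))
delta([469,22,230])
print(arm.boxes_of('wrist','catch_top'))
E
```

```text
0
pos [238.  577.8 191.4] yaw -22.4 q6 -0.26 t 0.95 tool cm [42.53 42.6  -3.86]
[]
```

View pics/w1.png

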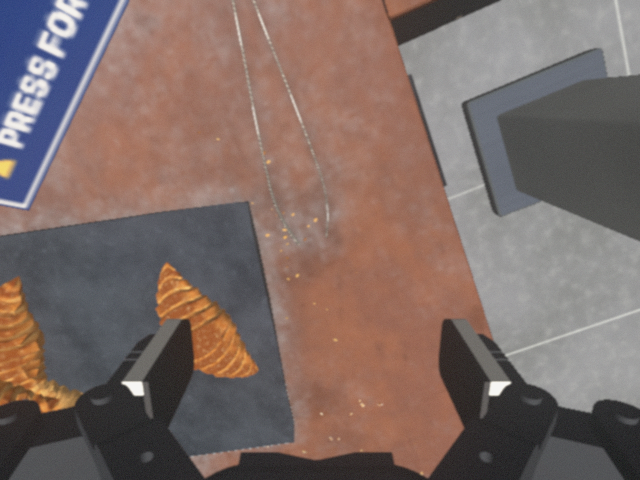

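The wrist view shows the worktop and the open fingers at (160,380) and (480,380). The moves were refused, so I'll give every key in each row.

Request:
send_rows(
  targets=[
    {"x": 2.3, "y": 2.8, "z": -1.4, "ax": 0, "ay": 0, "az": 0, "gripper": 1},
    {"x": 2.3, "y": 2.8, "z": -1.4, "ax": 0, "ay": 0, "az": 0, "gripper": 1},
    {"x": 2.3, "y": 2.8, "z": -1.4, "ax": 0, "ay": 0, "az": 0, "gripper": 1},
    {"x": 2.3, "y": 2.8, "z": -1.4, "ax": 0, "ay": 0, "az": 0, "gripper": 1},
    {"x": 2.3, "y": 2.8, "z": -1.4, "ax": 0, "ay": 0, "az": 0, "gripper": 1},
  ],
)

```text
clock: 1.42
position: [291.2, 402.9, 262.1]
ee_rot: [0.981, -0.194, 0.0, 0.0]
contact_force: [1.1, 0.6, 0.4]
gripper_width: 25.7
grasp_force: 0.0
```

Request:
send_rows(
  targets=[
    {"x": 2.3, "y": 2.8, "z": -1, "ax": 0, "ay": 0, "az": 0, "gripper": 1},
    {"x": 2.3, "y": 2.8, "z": -1, "ax": 0, "ay": 0, "az": 0, "gripper": 1},
    {"x": 2.3, "y": 2.8, "z": -1, "ax": 0, "ay": 0, "az": 0, "gripper": 1},
    {"x": 2.3, "y": 2.8, "z": 0, "ax": 0, "ay": 0, "az": 0, "gripper": 1},
    {"x": 2.3, "y": 2.8, "z": 0, "ax": 0, "ay": 0, "az": 0, "gripper": 1},
  ],
)

```text
clock: 1.83
position: [344.3, 229.9, 292.5]
ee_rot: [0.981, -0.194, 0.001, -0.001]
contact_force: [0.6, -0.5, 0.1]
gripper_width: 0.3
grasp_force: 0.0
```

Request:
send_rows(
  targets=[
    {"x": 2.3, "y": 2.8, "z": 0, "ax": 0, "ay": 0, "az": 0, "gripper": 1},
    {"x": 2.3, "y": 2.8, "z": 0, "ax": 0, "ay": 0, "az": 0, "gripper": 1},
    {"x": 2.3, "y": 2.8, "z": 0, "ax": 0, "ay": 0, "az": 0, "gripper": 1},
    {"x": 2.3, "y": 2.8, "z": 0, "ax": 0, "ay": 0, "az": 0, "gripper": 1},
    {"x": 0, "y": 0, "z": 0, "ax": 0, "ay": 0, "az": 0, "gripper": 1},
  ],
)

```text
clock: 2.25
position: [386.9, 88.2, 291.8]
ee_rot: [0.98, -0.198, 0.0, 0.0]
contact_force: [0.1, -0.1, -0.5]
gripper_width: -0.2
grasp_force: 0.0
```

```bash
python3 - <<'E'
from h import *
im,P=cloud('wrist');cv2.imwrite('pics/w2.png',im[...,::-1]);np.save('w2.npy',P)
im=im.astype(int)
red=(im[...,0]>110)&(im[...,1]<70)&(im[...,2]<70)&(P[...,2]>188)&(P[...,2]<205)
print(red.sum())
if red.sum():
    Q=P[red];print(np.median(Q,0),Q.mean(0),Q.min(0),Q.max(0))
delta([469,22,230])
print(arm.boxes_of('wrist','catch_top'))
E
```

```text
0
pos [386.8  90.1 291.7] yaw -22.7 q6 0.53 t 2.3 tool cm [10.21  3.11  6.17]
[{'rect': [335.0, 40.6, 44.2, 44.7], 'score': 0.79}]
```

View pics/w2.png

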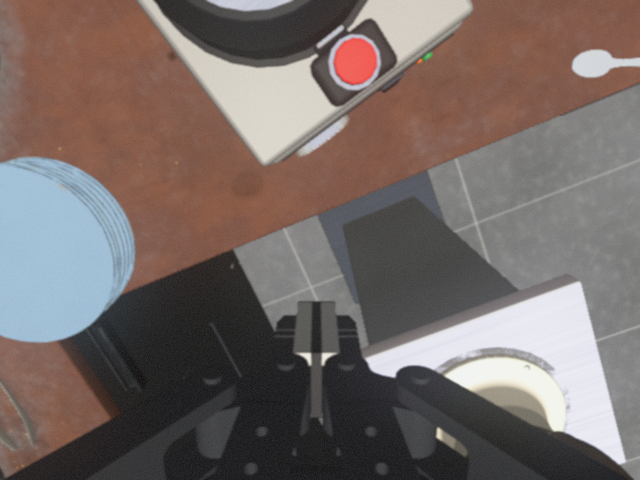

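The wrist view shows the button at (354,62), the housing round it, and the boiler's front edge running from (270,163) to (470,10).

```bash
python3 - <<'E'
from h import *
im=cv2.imread('pics/w2.png').astype(int);P=np.load('w2.npy')
red=(im[...,2]>180)&(im[...,1]<110)&(im[...,0]<110)&(np.mgrid[:480,:640][0]<110)
ys,xs=np.where(red);u,v=xs.mean(),ys.mean();Q=P[red];print(red.sum(),u,v,np.nanmedian(Q,0))
m=arm.camera_model('wrist');T=np.array(m['cam_to_world'])
def ray(u,v,z):
    d=T[:3,:3]@[(u-m['cx'])/m['fx'],(v-m['cy'])/m['fy'],1];return T[:3,3]+d*(z-T[2,3])/d[2]
b=ray(u,v,195);print('button',b)
e1,e2=ray(270,163,140),ray(470,8,140);e=e2-e1;print(e1,e2,'boiler yaw',np.degrees(np.arctan2(e[0],-e[1])))
delta([b[0]-2,b[1],230])
E
```

```text
1493 354.8673811118553 61.01272605492297 [474.63139371  28.72683848 195.80923925]
button [474.64409707  30.2491534  195.        ]
[434.29863793 111.60306433 140.        ] [478.85985895 -63.32382788 140.        ] boiler yaw 14.291669564322481
pos [386.6  91.5 291.6] yaw -22.6 q6 0.53 t 2.35 tool cm [10.29  2.35  6.16]
```

```bash
python3 - <<'E'
from h import *
arm.get_image('scene')
for k in range(2):
    im,P=cloud('wrist');m=arm.camera_model('wrist');T=np.array(m['cam_to_world']);im=im.astype(int)
    red=(im[...,0]>180)&(im[...,1]<110)&(im[...,2]<110)&(np.mgrid[:480,:640][0]<110)
    ys,xs=np.where(red);u,v=xs.mean(),ys.mean()
    d=T[:3,:3]@[(u-m['cx'])/m['fx'],(v-m['cy'])/m['fy'],1];b=T[:3,3]+d*(195-T[2,3])/d[2];print(u,v,b,np.nanmedian(P[red],0))
    delta([b[0]-2,b[1]-.5,225])
E
```

```text
362.15338645418325 57.50265604249668 [474.78355288  27.36741401 195.        ] [474.77177584  27.54397662 195.97153801]
pos [386.4  93.1 291.5] yaw -22.4 q6 0.53 t 2.45 tool cm [10.51  2.83  6.65]
363.4487772637145 56.95836087243886 [474.76429552  27.02195666 195.        ] [474.71587245  27.209406   195.92864449]
pos [386.3  93.4 291.5] yaw -22.3 q6 0.53 t 2.5 tool cm [10.54  2.91  6.64]
```

Request:
send_rows(
  targets=[
    {"x": 3, "y": 0.8, "z": 1, "ax": 0, "ay": 0, "az": 0, "gripper": 1},
    {"x": 3, "y": 0.8, "z": 1.5, "ax": 0, "ay": 0, "az": 0, "gripper": 1},
    {"x": 3, "y": 0.8, "z": 2, "ax": 0, "ay": 0, "az": 0, "gripper": 1},
    {"x": 1.5, "y": 0.5, "z": 2.1, "ax": 0, "ay": 0, "az": 0, "gripper": 1},
    {"x": 0, "y": 0, "z": 0, "ax": 0, "ay": 0, "az": 0, "gripper": 1},
  ],
)

```text
clock: 2.92
position: [471.6, 25.6, 220.4]
ee_rot: [0.981, -0.195, -0.004, 0.002]
contact_force: [-0.1, -0.8, -0.8]
gripper_width: -0.1
grasp_force: 0.0
```

```bash
python3 - <<'E'
from h import *
for k in range(4): arm.get_image('side')
delta([472.8,26.5,191])
im,P=cloud('wrist');cv2.imwrite('pics/w3.png',im[...,::-1])
E
```

```text
pos [472.8  27.2 226.5] yaw -22.3 q6 0.78 t 3.12 tool cm [0.02 0.07 3.55]
```

View pics/w3.png

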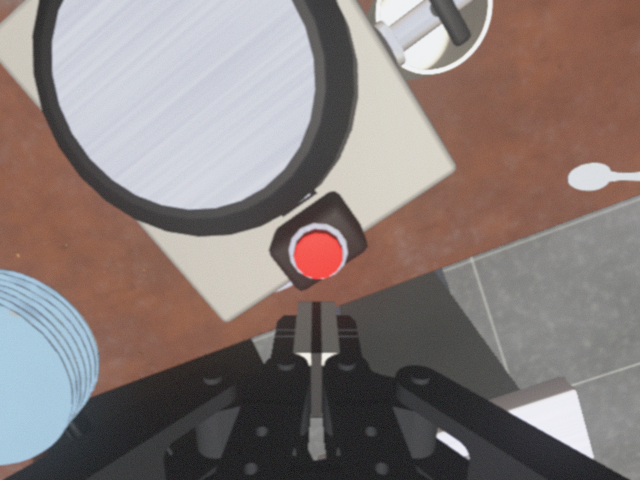

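The fingertip, seen at (317,310), stands right above the button at (317,252). Pressing now, slowly.

Request:
send_rows(
  targets=[
    {"x": 0, "y": 0, "z": 1.2, "ax": 0, "ay": 0, "az": 0, "gripper": 1},
    {"x": 0, "y": 0, "z": 1.0, "ax": 0, "ay": 0, "az": 0, "gripper": 1},
    {"x": 0, "y": 0, "z": 0.7, "ax": 0, "ay": 0, "az": 0, "gripper": 1},
    {"x": 0, "y": 0, "z": 0.4, "ax": 0, "ay": 0, "az": 0, "gripper": 1},
    {"x": 0, "y": 0, "z": 0.3, "ax": 0, "ay": 0, "az": 0, "gripper": 1},
  ],
)

```text
clock: 3.58
position: [472.3, 26.1, 189.2]
ee_rot: [0.981, -0.194, -0.0, 0.0]
contact_force: [0.3, -0.6, 0.5]
gripper_width: -0.1
grasp_force: 0.0
```

Request:
send_rows(
  targets=[
    {"x": 0, "y": 0, "z": 0.1, "ax": 0, "ay": 0, "az": 0, "gripper": 1},
    {"x": 0, "y": 0, "z": 0, "ax": 0, "ay": 0, "az": 0, "gripper": 1},
    {"x": 0, "y": 0, "z": 0, "ax": 0, "ay": 0, "az": 0, "gripper": 1},
  ],
)

```text
clock: 3.83
position: [472.8, 26.0, 188.7]
ee_rot: [0.981, -0.194, 0.0, -0.0]
contact_force: [-0.0, -0.3, -0.2]
gripper_width: 0.0
grasp_force: 0.0
```

```bash
python3 - <<'E'
from h import *
im,_=arm.get_image('side');a=cv2.resize(im[220:340,180:340],(640,480))
cv2.imwrite('pics/s2.png',a[...,::-1])
print(arm.read_state()['contact_force'],arm.read_state()['position'])
E
```

```text
[0.17855765 0.27010116 0.05402002] [472.77469586  25.9584784  188.77355423]
```

View pics/s2.png

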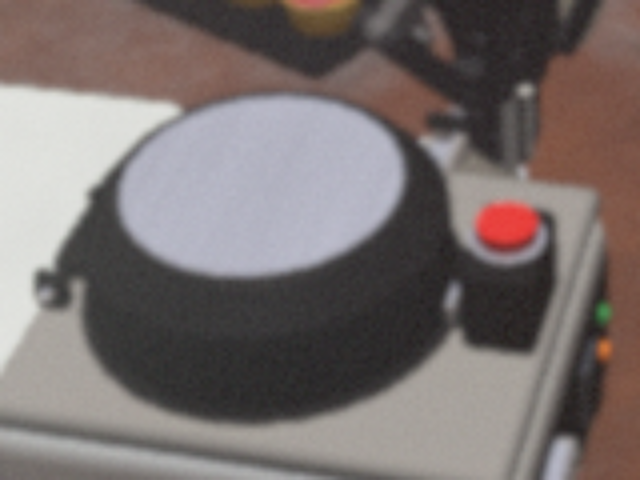

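In the crop the button is still up at (508,225), and the fingertip ends at (515,165), clear of it. I'll measure both in the same side image.

```bash
python3 - <<'E'
from h import *
im,P=cloud('side')
for v in range(236,290,3):
    print(v,[(tuple(P[v,u].round().astype(int)) if np.isfinite(P[v,u,0]) else None) for u in (304,307,310,313)])
im,P=cloud('scene')
rd=(im[...,0]>130)&(im[...,1]<80)&(im[...,2]<80)&(P[...,2]>180)&(P[...,2]<206)
print(rd.sum(),np.median(P[rd],0));ys,xs=np.where(rd);print(xs.mean(),ys.mean())
cv2.imwrite('pics/sc2.png',cv2.resize(im[120:240,220:380],(640,480),interpolation=cv2.INTER_CUBIC)[...,::-1])
E
```

```text
236 [(np.int64(466), np.int64(41), np.int64(288)), (np.int64(463), np.int64(37), np.int64(285)), (np.int64(462), np.int64(29), np.int64(281)), (np.int64(459), np.int64(24), np.int64(278))]
239 [(np.int64(466), np.int64(41), np.int64(282)), (np.int64(464), np.int64(36), np.int64(279)), (np.int64(463), np.int64(28), np.int64(274)), (np.int64(458), np.int64(27), np.int64(275))]
242 [(np.int64(467), np.int64(41), np.int64(276)), (np.int64(463), np.int64(38), np.int64(275)), (np.int64(463), np.int64(27), np.int64(268)), (np.int64(461), np.int64(21), np.int64(264))]
245 [(np.int64(466), np.int64(43), np.int64(271)), (np.int64(466), np.int64(34), np.int64(265)), (np.int64(462), np.int64(30), np.int64(264)), (np.int64(462), np.int64(20), np.int64(257))]
248 [(np.int64(469), np.int64(37), np.int64(261)), (np.int64(464), np.int64(37), np.int64(262)), (np.int64(463), np.int64(30), np.int64(257)), (np.int64(463), np.int64(18), np.int64(249))]
251 [(np.int64(470), np.int64(36), np.int64(253)), (np.int64(464), np.int64(37), np.int64(256)), (np.int64(463), np.int64(30), np.int64(251)), (np.int64(46
[... 1692 characters left out ...]
196)), (np.int64(460), np.int64(27), np.int64(194))]
281 [(np.int64(471), np.int64(39), np.int64(193)), (np.int64(466), np.int64(38), np.int64(194)), (np.int64(462), np.int64(34), np.int64(192)), (np.int64(460), np.int64(29), np.int64(188))]
284 [(np.int64(471), np.int64(40), np.int64(187)), (np.int64(466), np.int64(39), np.int64(188)), (np.int64(461), np.int64(37), np.int64(188)), (np.int64(459), np.int64(31), np.int64(184))]
287 [(np.int64(468), np.int64(45), np.int64(185)), (np.int64(464), np.int64(43), np.int64(185)), (np.int64(459), np.int64(41), np.int64(186)), (np.int64(456), np.int64(37), np.int64(183))]
41 [472.51970859  19.9618265  197.41080232]
273.1707317073171 180.46341463414635
```

View pics/sc2.png

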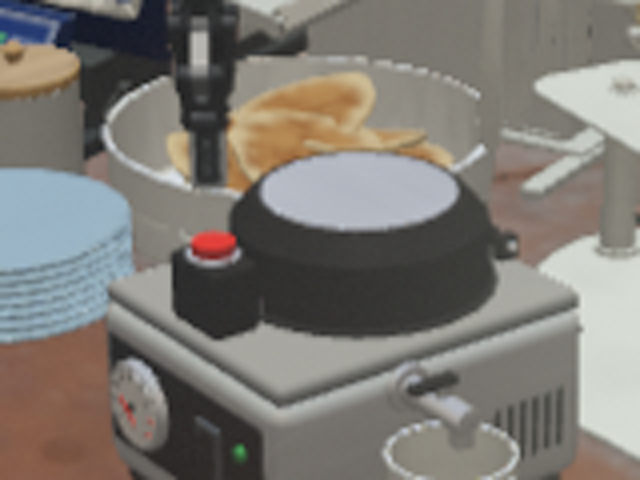

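The scene crop also shows the tip, at (210,180), about 40 mm above the button at (213,245). That contradicts the reported z of 189, so I'll cross-check state, joints and wrist depth.

```bash
python3 - <<'E'
from h import *
s=arm.read_state();print({k:np.round(v,3) for k,v in s.items()})
im,P=cloud('wrist');i=im.astype(int)
rd=(i[...,0]>180)&(i[...,1]<110)&(i[...,2]<110);ys,xs=np.where(rd);print(rd.sum(),xs.mean(),ys.mean(),np.nanmedian(P[rd],0),arm.camera_model('wrist')['cam_to_world'][2][3])
im,P=cloud('side');print(P[260,304:312].round())
s=arm.read_state();print(s['position'],s['clock'],s['joints'].round(3))
E
```

```text
{'clock': np.float64(3.983), 'joints': array([ 0.399,  0.126, -0.353,  0.   , -1.09 ,  0.781]), 'joint_vel': array([ 0.   ,  0.002, -0.003,  0.001,  0.001, -0.002]), 'joint_efforts': array([ 1.0000e-02, -2.4802e+01,  1.7988e+01,  3.9980e+00,  1.0000e-03,
       -0.0000e+00]), 'position': array([472.75 ,  25.962, 188.74 ]), 'ee_rot': array([ 0.981, -0.194,  0.   , -0.   ]), 'contact_force': array([-0.007, -0.017, -0.134]), 'wrist_torque': array([ 0.031,  0.014, -0.012]), 'grasp_force': np.float64(0.0), 'gripper_width': np.float64(-0.053)}
2105 315.59524940617575 281.19097387173395 [476.69948102  25.11353635 195.90473288] 372.230380873319
[[469.  39. 238.]
 [469.  36. 236.]
 [467.  37. 237.]
 [465.  37. 238.]
 [465.  34. 235.]
 [464.  32. 234.]
 [462.  31. 234.]
 [462.  28. 232.]]
[472.63211903  25.95235561 188.62573138] 4.0833 [ 0.399  0.126 -0.354  0.    -1.09   0.781]
```

```bash
python3 - <<'E'
from h import *
im,P=cloud('wrist')
for v in range(292,350,6): print(v,P[v,305:332:6].round().tolist())
cv2.imwrite('pics/w4.png',im[...,::-1])
E
```

```text
292 [[474.0, 32.0, 197.0], [472.0, 30.0, 196.0], [471.0, 27.0, 196.0], [470.0, 25.0, 195.0], [469.0, 22.0, 196.0]]
298 [[470.0, 33.0, 196.0], [470.0, 31.0, 196.0], [469.0, 28.0, 197.0], [467.0, 26.0, 195.0], [466.0, 23.0, 195.0]]
304 [[485.0, 26.0, 235.0], [484.0, 24.0, 236.0], [484.0, 22.0, 236.0], [483.0, 20.0, 236.0], [482.0, 18.0, 236.0]]
310 [[486.0, 26.0, 241.0], [484.0, 24.0, 239.0], [484.0, 22.0, 240.0], [483.0, 20.0, 241.0], [482.0, 18.0, 240.0]]
316 [[486.0, 25.0, 246.0], [484.0, 24.0, 245.0], [484.0, 22.0, 245.0], [483.0, 20.0, 245.0], [482.0, 18.0, 245.0]]
322 [[485.0, 26.0, 248.0], [484.0, 24.0, 249.0], [484.0, 22.0, 250.0], [483.0, 20.0, 249.0], [482.0, 19.0, 248.0]]
328 [[485.0, 26.0, 252.0], [484.0, 24.0, 252.0], [484.0, 22.0, 254.0], [483.0, 20.0, 252.0], [482.0, 18.0, 253.0]]
334 [[485.0, 25.0, 257.0], [484.0, 24.0, 256.0], [483.0, 22.0, 256.0], [483.0, 20.0, 257.0], [482.0, 19.0, 255.0]]
340 [[485.0, 26.0, 259.0], [485.0, 24.0, 261.0], [484.0, 22.0, 260.0], [483.0, 20.0, 261.0], [482.0, 19.0, 259.0]]
346 [[485.0, 25.0, 264.0], [484.0, 24.0, 263.0], [484.0, 22.0, 264.0], [483.0, 20.0, 264.0], [482.0, 19.0, 263.0]]
```

View pics/w4.png

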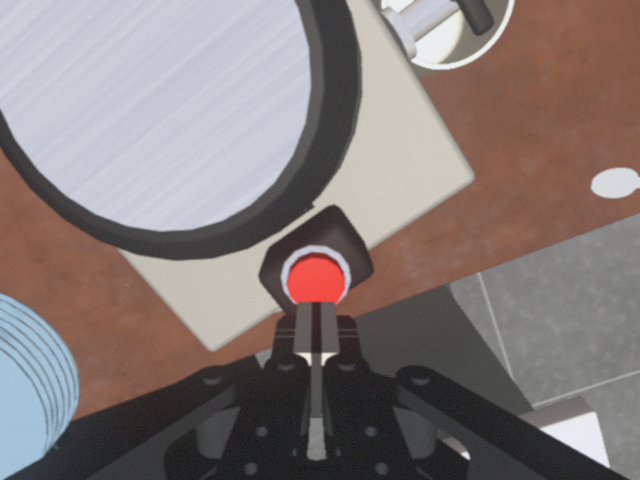

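The picture shows the fingertip at (317,303) and the button at (316,281). All three cameras put the real fingertips at z ≈ 233, about 44 mm above the reported TCP, with xy correct, and the force is zero. So I'll trust the cameras: the tip is TCP + 44 mm. I'll descend carefully, watching the force.

Request:
send_rows(
  targets=[
    {"x": 0, "y": 0, "z": 1.0, "ax": 0, "ay": 0, "az": 0, "gripper": 1},
    {"x": 0, "y": 0, "z": 1.0, "ax": 0, "ay": 0, "az": 0, "gripper": 1},
    {"x": 0, "y": 0, "z": 0.8, "ax": 0, "ay": 0, "az": 0, "gripper": 1},
    {"x": 0, "y": 0, "z": 0.3, "ax": 0, "ay": 0, "az": 0, "gripper": 1},
    {"x": 0, "y": 0, "z": 0.2, "ax": 0, "ay": 0, "az": 0, "gripper": 1},
  ],
)

```text
clock: 4.55
position: [472.2, 25.8, 155.0]
ee_rot: [0.981, -0.194, -0.001, 0.0]
contact_force: [-2.5, -0.5, 3.0]
gripper_width: -0.1
grasp_force: 1.5
```

Request:
send_rows(
  targets=[
    {"x": 0, "y": 0, "z": 0.2, "ax": 0, "ay": 0, "az": 0, "gripper": 1},
    {"x": 0, "y": 0, "z": 0.2, "ax": 0, "ay": 0, "az": 0, "gripper": 1},
    {"x": 0, "y": 0, "z": 0.2, "ax": 0, "ay": 0, "az": 0, "gripper": 1},
    {"x": 0, "y": 0, "z": 0.1, "ax": 0, "ay": 0, "az": 0, "gripper": 1},
    {"x": 0, "y": 0, "z": 0, "ax": 0, "ay": 0, "az": 0, "gripper": 1},
  ],
)

```text
clock: 4.97
position: [472.5, 25.8, 149.2]
ee_rot: [0.981, -0.194, 0.0, 0.0]
contact_force: [-3.6, -0.1, 6.0]
gripper_width: -0.2
grasp_force: 3.0
```

Contact now shows 3 to 6 N. The −x force is probably the lid pushing on the hand, so I'll withdraw up and back.

Request:
send_rows(
  targets=[
    {"x": 0, "y": 0, "z": -1.5, "ax": 0, "ay": 0, "az": 0, "gripper": 1},
    {"x": -2, "y": -0.5, "z": -3, "ax": 0, "ay": 0, "az": 0, "gripper": 1},
    {"x": -2, "y": -0.5, "z": -3.5, "ax": 0, "ay": 0, "az": 0, "gripper": 1},
    {"x": -2, "y": -0.5, "z": -3.5, "ax": 0, "ay": 0, "az": 0, "gripper": -1},
    {"x": -2, "y": -0.5, "z": -3.5, "ax": 0, "ay": 0, "az": 0, "gripper": -1},
  ],
)

```text
clock: 5.38
position: [405.6, 75.3, 299.9]
ee_rot: [0.981, -0.194, 0.0, -0.0]
contact_force: [2.1, 0.7, 0.3]
gripper_width: 23.1
grasp_force: 0.0
```

Request:
send_rows(
  targets=[
    {"x": 0, "y": 0, "z": -2.5, "ax": 0, "ay": 0, "az": 0, "gripper": -1},
    {"x": 0, "y": 0, "z": 0, "ax": 0, "ay": 0, "az": 0, "gripper": -1},
    {"x": 0, "y": 0, "z": 0, "ax": 0, "ay": 0, "az": 0, "gripper": -1},
    {"x": 0, "y": 0, "z": 0, "ax": 0, "ay": 0, "az": 0, "gripper": -1},
    {"x": 0, "y": 0, "z": 0, "ax": 0, "ay": 0, "az": 0, "gripper": -1},
  ],
)

```text
clock: 5.8
position: [405.8, 74.7, 321.9]
ee_rot: [0.981, -0.194, -0.001, 0.001]
contact_force: [0.4, -0.4, -0.2]
gripper_width: 83.3
grasp_force: 0.0
```

Request:
send_rows(
  targets=[
    {"x": 0, "y": 0, "z": 0, "ax": 0, "ay": 0, "az": 0, "gripper": -1},
    {"x": 0, "y": 0, "z": 0, "ax": 0, "ay": 0, "az": 0, "gripper": -1},
    {"x": 0, "y": 0, "z": 0, "ax": 0, "ay": 0, "az": 0, "gripper": -1},
    {"x": 0, "y": 0, "z": 0, "ax": 0, "ay": 0, "az": 0, "gripper": -1},
    {"x": 0, "y": 0, "z": 0, "ax": 0, "ay": 0, "az": 0, "gripper": -1},
  ],
)

```text
clock: 6.22
position: [406.2, 74.8, 323.2]
ee_rot: [0.981, -0.194, -0.0, 0.0]
contact_force: [0.3, -0.4, 0.3]
gripper_width: 85.1
grasp_force: 0.0
```

```bash
python3 - <<'E'
from h import *
out=[]
O=np.array([578.4,53.2])
for n in('scene','side','wrist'):
    im,P=cloud(n);np.save(n+'5.npy',P);out.append(cv2.resize(im,(400,300)));cv2.imwrite(f'raw_{n}5.png',im[...,::-1])
    i=im.astype(int);r=np.hypot(P[...,0]-O[0],P[...,1]-O[1])
    o=(i[...,0]>140)&(i[...,0]-i[...,2]>70)&(P[...,2]>155)&(P[...,2]<200)&(r<60)
    k=arm.boxes_of(n,'cap_wing')[:1];print(n,o.sum(),k)
    if o.sum()>5:
        Q=P[o];t=Q[Q[:,2]>183][:,:2].astype(np.float32);print(np.median(Q,0),Q.min(0),Q.max(0))
        if len(t)>4: print(len(t),t.mean(0),cv2.fitLine(t,cv2.DIST_L2,0,.01,.01).ravel(),cv2.minAreaRect(t))
out.append(np.zeros_like(out[0]))
cv2.imwrite('pics/m5.png',np.vstack([np.hstack(out[:2]),np.hstack(out[2:])])[...,::-1])
delta([578,53,240])
E
```

```text
scene 164 [{'rect': [294.9, 168.7, 30.8, 24.5], 'score': 0.79}]
[578.84309375  41.11749357 187.0629136 ] [547.72052095  21.55877928 163.05364211] [610.77219364  66.29450574 195.31469195]
97 [575.70483   45.576458] [9.1193473e-01 4.1033527e-01 5.7570477e+02 4.5576450e+01] ((579.6798095703125, 49.564544677734375), (69.64329528808594, 20.488595962524414), 24.334619522094727)
side 501 [{'rect': [224.8, 267.5, 48.1, 34.5], 'score': 0.75}]
[571.2838193   58.50715188 183.43485776] [546.34831776  33.99689179 161.27086692] [606.14514249  77.65366489 191.32543943]
257 [573.70135   53.003613] [8.8902974e-01 4.5784944e-01 5.7370129e+02 5.3003628e+01] ((575.9654541015625, 52.523921966552734), (62.496307373046875, 17.392000198364258), 26.109050750732422)
wrist 485 [{'rect': [211.4, 0.0, 93.1, 36.1], 'score': 0.9}]
[558.4452897   58.23581812 166.14993163] [547.67681598  37.40321013 163.15070293] [568.83775325  74.29587813 191.15170725]
73 [549.55286   42.619453] [3.5445240e-01 9.3507409e-01 5.4955280e+02 4.2619457e+01] ((549.3871459960938, 42.68858337402344), (10.093829154968262, 3.2662110328674316), 67.98307037353516)
pos [406.1  75.  323.4] yaw -22.4 q6 0.6 t 6.52 tool cm [16.73 -4.52  8.35]
```

View pics/m5.png

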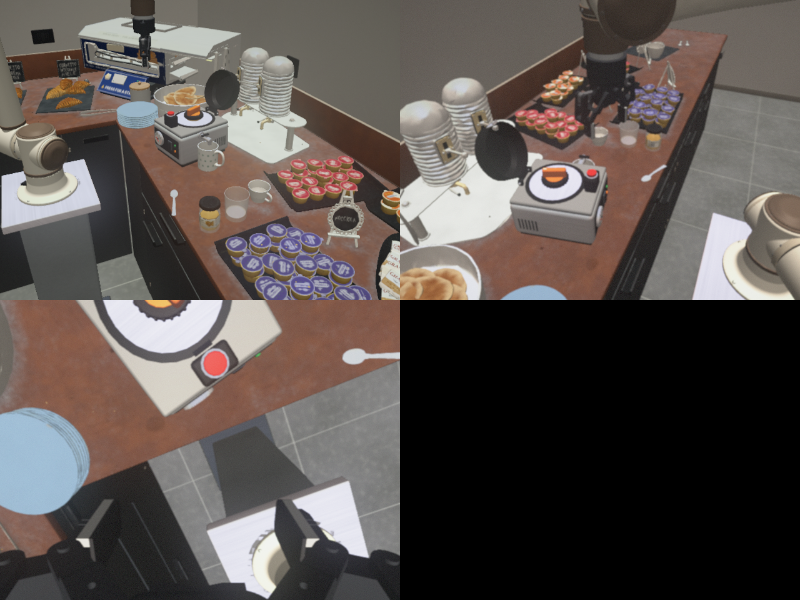

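The lid is up. Scene panel: lid at (222,88), cap at (193,112). Side panel: lid at (500,150), wing at (555,175). Two cameras agree on a wing centre of about (577,51) and a yaw of 24–26°. I'll turn the tool −48° about its z.

Request:
send_rows(
  targets=[
    {"x": 1, "y": 0, "z": 0, "ax": 0, "ay": 0, "az": -6.9, "gripper": -1},
    {"x": 1, "y": 0, "z": 0, "ax": 0, "ay": 0, "az": -6.9, "gripper": -1},
    {"x": 1, "y": 0, "z": 0, "ax": 0, "ay": 0, "az": -6.9, "gripper": -1},
    {"x": 1, "y": 0, "z": 0, "ax": 0, "ay": 0, "az": -6.9, "gripper": -1},
    {"x": 1, "y": 0, "z": 0, "ax": 0, "ay": 0, "az": -6.9, "gripper": -1},
  ],
)

```text
clock: 6.93
position: [455.3, 67.4, 323.5]
ee_rot: [0.994, 0.108, 0.0, -0.0]
contact_force: [-0.4, 0.9, -0.4]
gripper_width: 85.0
grasp_force: 0.0
```

Request:
send_rows(
  targets=[
    {"x": 1, "y": 0, "z": 0, "ax": 0, "ay": 0, "az": -6.9, "gripper": -1},
    {"x": 1, "y": 0, "z": 0, "ax": 0, "ay": 0, "az": -6.9, "gripper": -1},
    {"x": 0, "y": 0, "z": 0, "ax": 0, "ay": 0, "az": 0, "gripper": -1},
    {"x": 0, "y": 0, "z": 0, "ax": 0, "ay": 0, "az": 0, "gripper": -1},
    {"x": 0, "y": 0, "z": 0, "ax": 0, "ay": 0, "az": 0, "gripper": -1},
  ],
)

```text
clock: 7.35
position: [473.7, 72.8, 323.4]
ee_rot: [0.975, 0.223, -0.0, 0.0]
contact_force: [0.4, -0.5, 1.4]
gripper_width: 85.4
grasp_force: 0.0
```

```bash
cat >> h.py <<'E'
def wing(n='wrist',tgt=(578,52,200)):
    s=arm.read_state();im,P=cloud(n);i=im.astype(int);r=np.hypot(P[...,0]-578,P[...,1]-52)
    o=(i[...,0]>140)&(i[...,0]-i[...,2]>70)&(P[...,2]>182)&(P[...,2]<196)&(r<45)
    o=cv2.morphologyEx(o.astype(np.uint8),cv2.MORPH_OPEN,np.ones((3,3)))>0
    if o.sum()>4:
        t=P[o][:,:2].astype(np.float32);l=cv2.fitLine(t,cv2.DIST_L2,0,.01,.01).ravel()
        print(n,o.sum(),'mean',t.mean(0),'yaw',np.degrees(np.arctan2(l[1],l[0])),cv2.minAreaRect(t), 'z',np.median(P[o][:,2]),'rows',np.where(o)[0].min())
    T=np.array(arm.camera_model('wrist')['cam_to_world']);R=Rn.from_quat(s['ee_rot']);print('cam in tool',R.inv().apply(T[:3,3]-s['position']).round())
    delta(tgt)
E
python3 -c "
from h import *
wing()"
```

```text
wrist 1948 mean [577.9752    51.297043] yaw 25.37504 ((578.4818115234375, 50.8259391784668), (65.1319808959961, 16.063159942626953), 24.858936309814453) z 189.69790724835767 rows 48
cam in tool [  79.   -0. -184.]
pos [473.6  72.8 323.5] yaw 25.8 q6 1.53 t 7.4 tool cm [ 8.49  6.41 12.35]
```

Request:
send_rows(
  targets=[
    {"x": 2.1, "y": 1.6, "z": 1, "ax": 0, "ay": 0, "az": 0.1, "gripper": -1},
    {"x": 2.1, "y": 1.6, "z": 2, "ax": 0, "ay": 0, "az": 0.1, "gripper": -1},
    {"x": 2.1, "y": 1.6, "z": 2.5, "ax": 0, "ay": 0, "az": 0.1, "gripper": -1},
    {"x": 2.2, "y": 1.7, "z": 2.5, "ax": 0, "ay": 0, "az": 0.1, "gripper": -1},
    {"x": 0, "y": 0, "z": 2, "ax": 0, "ay": 0, "az": 0.2, "gripper": -1},
  ],
)

```text
clock: 7.82
position: [581.4, 50.5, 220.4]
ee_rot: [0.976, 0.217, -0.001, 0.0]
contact_force: [1.0, -0.2, -0.7]
gripper_width: 85.8
grasp_force: 0.0
```

Request:
send_rows(
  targets=[
    {"x": 0, "y": 0, "z": 1.5, "ax": 0, "ay": 0, "az": 0, "gripper": -1},
    {"x": 0, "y": 0, "z": 0, "ax": 0, "ay": 0, "az": 0, "gripper": -1},
    {"x": 0, "y": 0, "z": 0, "ax": 0, "ay": 0, "az": 0, "gripper": -1},
  ],
)

```text
clock: 8.07
position: [578.5, 51.0, 208.4]
ee_rot: [0.976, 0.219, -0.001, 0.0]
contact_force: [0.0, -0.5, 0.9]
gripper_width: 85.4
grasp_force: 0.0
```

```bash
python3 - <<'E'
from h import *
wing(tgt=(578.4,51,128)); print(arm.read_state()['contact_force'])
im,P=cloud('wrist');cv2.imwrite('raw6.png',im[...,::-1])
z=P[...,2];m=(z>205)&(z<290)
i=np.where(m);print(m.sum(),np.nanmin(P[m],0),np.nanpercentile(z[m],2))
E
```

```text
wrist 3362 mean [581.2838    51.759583] yaw 25.377161 ((580.105224609375, 51.274417877197266), (64.64684295654297, 16.041810989379883), 25.105236053466797) z 190.87865538068573 rows 204
cam in tool [  79.   -0. -185.]
pos [579.2  51.3 209.7] yaw 25.3 q6 1.64 t 8.12 tool cm [-0.1  -0.01  8.17]
[ 0.55552155 -0.35357208  1.66752472]
10361 [ 5.51260800e+02 -2.89365171e-01  2.05013264e+02] 206.24334565614927
```

Aligned to within 1 mm. Descending, then closing.

Request:
send_rows(
  targets=[
    {"x": 0, "y": 0, "z": 2.2, "ax": 0, "ay": 0, "az": 0, "gripper": -1},
    {"x": 0, "y": 0, "z": 2.2, "ax": 0, "ay": 0, "az": 0, "gripper": -1},
    {"x": 0, "y": 0, "z": 2, "ax": 0, "ay": 0, "az": 0, "gripper": -1},
    {"x": 0, "y": 0, "z": 1.2, "ax": 0, "ay": 0, "az": 0, "gripper": -1},
    {"x": 0, "y": 0, "z": 0.5, "ax": 0, "ay": 0, "az": 0, "gripper": -1},
  ],
)

```text
clock: 8.58
position: [578.4, 51.4, 127.2]
ee_rot: [0.976, 0.219, -0.0, -0.0]
contact_force: [-0.2, 0.4, 0.8]
gripper_width: 85.1
grasp_force: 0.0
```

Request:
send_rows(
  targets=[
    {"x": 0, "y": 0, "z": 0, "ax": 0, "ay": 0, "az": 0, "gripper": 0},
    {"x": 0, "y": 0, "z": 0, "ax": 0, "ay": 0, "az": 0, "gripper": 0.5},
    {"x": 0, "y": 0, "z": 0, "ax": 0, "ay": 0, "az": 0, "gripper": 1},
    {"x": 0, "y": 0, "z": 0, "ax": 0, "ay": 0, "az": 0, "gripper": 1},
    {"x": 0, "y": 0, "z": 0, "ax": 0, "ay": 0, "az": 0, "gripper": 1},
  ],
)

```text
clock: 9.0
position: [579.4, 51.5, 128.5]
ee_rot: [0.976, 0.219, 0.001, -0.0]
contact_force: [0.2, -0.0, 0.2]
gripper_width: 25.7
grasp_force: 0.0
```

Request:
send_rows(
  targets=[
    {"x": 0, "y": 0, "z": 0, "ax": 0, "ay": 0, "az": 0, "gripper": 1},
    {"x": 0, "y": 0, "z": 0, "ax": 0, "ay": 0, "az": 0, "gripper": 1},
    {"x": 0, "y": 0, "z": 0, "ax": 0, "ay": 0, "az": 0, "gripper": 1},
  ],
)

```text
clock: 9.25
position: [579.5, 51.0, 128.5]
ee_rot: [0.976, 0.219, 0.001, 0.0]
contact_force: [-0.4, -2.1, 3.6]
gripper_width: 14.7
grasp_force: 62.2
```

```bash
python3 - <<'E'
from h import *
s=arm.read_state();print({k:np.round(v,2) for k,v in s.items()})
im,P=cloud('wrist');np.save('w7.npy',P);cv2.imwrite('raw7.png',im[...,::-1])
c=P[320:420,230:410];z=c[...,2]
m=(abs(c[...,0]-578)<45)&(abs(c[...,1]-52)<45);print(np.nanpercentile(z[m],[1,25,50,75]))
E
```

```text
{'clock': np.float64(9.25), 'joints': array([ 0.37,  0.36, -0.19,  0.  , -1.01,  1.65]), 'joint_vel': array([-0.,  0.,  0.,  0., -0.,  0.]), 'joint_efforts': array([ 1.170e+00, -3.401e+01,  1.608e+01,  2.880e+00,  2.600e-01,
       -1.000e-02]), 'position': array([579.51,  50.96, 128.46]), 'ee_rot': array([0.98, 0.22, 0.  , 0.  ]), 'contact_force': array([-0.45, -2.12,  3.6 ]), 'wrist_torque': array([-0.57,  0.09, -0.01]), 'grasp_force': np.float64(62.16), 'gripper_width': np.float64(14.75)}
[162.64754521 189.46661715 201.28393829 219.71460696]
```

Gripped at 14.7 mm with 62 N. Turning clockwise now, which is +z of the tool.

Request:
send_rows(
  targets=[
    {"x": 0, "y": 0, "z": 0, "ax": 0, "ay": 0, "az": 4, "gripper": 1},
    {"x": 0, "y": 0, "z": 0, "ax": 0, "ay": 0, "az": 4, "gripper": 1},
    {"x": 0, "y": 0, "z": 0, "ax": 0, "ay": 0, "az": 4, "gripper": 1},
    {"x": 0, "y": 0, "z": 0, "ax": 0, "ay": 0, "az": 4, "gripper": 1},
    {"x": 0, "y": 0, "z": 0, "ax": 0, "ay": 0, "az": 4, "gripper": 1},
  ],
)

```text
clock: 9.72
position: [579.7, 50.4, 128.5]
ee_rot: [0.999, 0.045, 0.001, 0.001]
contact_force: [0.7, -4.2, 5.0]
gripper_width: 14.6
grasp_force: 62.2
```

```bash
python3 -c "
from h import *
s=arm.read_state();print(s['wrist_torque'],s['contact_force'],s['gripper_width']);delta([579.5,51,128.5])"
```

```text
[-1.27192468 -0.24098181  0.06943199] [ 0.65624985 -4.22748829  4.96206469] 14.639099566366772
pos [579.7  50.4 128.5] yaw 5.2 q6 1.29 t 9.72 tool cm [-0.02 -0.06 -0.  ]
```

Request:
send_rows(
  targets=[
    {"x": 0, "y": 0, "z": 0, "ax": 0, "ay": 0, "az": 5, "gripper": 1},
    {"x": 0, "y": 0, "z": 0, "ax": 0, "ay": 0, "az": 5, "gripper": 1},
    {"x": 0, "y": 0, "z": 0, "ax": 0, "ay": 0, "az": 5, "gripper": 1},
    {"x": 0, "y": 0, "z": 0, "ax": 0, "ay": 0, "az": 5, "gripper": 1},
    {"x": 0, "y": 0, "z": 0, "ax": 0, "ay": 0, "az": 5, "gripper": 1},
  ],
)

```text
clock: 10.13
position: [579.8, 49.9, 128.5]
ee_rot: [0.985, -0.172, 0.001, 0.001]
contact_force: [0.0, -4.7, 3.8]
gripper_width: 14.2
grasp_force: 63.3
```

```bash
python3 -c "
from h import *
s=arm.read_state();print(s['wrist_torque'],s['contact_force'],s['gripper_width']);delta([579.5,51,128.5])"
```

```text
[-1.36399642 -0.29989865  1.08353516] [ 0.02609616 -4.67763023  3.83183826] 14.244704035848413
pos [579.8  49.9 128.5] yaw -19.8 q6 0.86 t 10.13 tool cm [-0.06 -0.1  -0.  ]
```

Request:
send_rows(
  targets=[
    {"x": 0, "y": 0, "z": 0, "ax": 0, "ay": 0, "az": 5, "gripper": 1},
    {"x": 0, "y": 0, "z": 0, "ax": 0, "ay": 0, "az": 5, "gripper": 1},
    {"x": 0, "y": 0, "z": 0, "ax": 0, "ay": 0, "az": 5, "gripper": 1},
  ],
)

```text
clock: 10.38
position: [579.6, 49.4, 128.4]
ee_rot: [0.954, -0.299, 0.001, 0.001]
contact_force: [1.4, -6.8, 3.6]
gripper_width: 14.6
grasp_force: 63.0
```

```bash
python3 -c "
from h import *
s=arm.read_state();print(s['wrist_torque'],s['contact_force'],s['gripper_width']);delta([579.5,51,128.5])"
```

```text
[-1.99146453 -0.40972236  0.85148356] [ 1.39498494 -6.76369804  3.59197177] 14.584964282613239
pos [579.6  49.4 128.4] yaw -34.8 q6 0.6 t 10.38 tool cm [-0.1  -0.13 -0.01]
```

Request:
send_rows(
  targets=[
    {"x": 0, "y": 0, "z": 0, "ax": 0, "ay": 0, "az": 5, "gripper": 1},
    {"x": 0, "y": 0, "z": 0, "ax": 0, "ay": 0, "az": 5, "gripper": 1},
    {"x": 0, "y": 0, "z": 0, "ax": 0, "ay": 0, "az": 5, "gripper": 1},
  ],
)

```text
clock: 10.63
position: [579.3, 49.0, 128.5]
ee_rot: [0.907, -0.421, 0.001, 0.002]
contact_force: [0.3, -8.4, 4.1]
gripper_width: 14.8
grasp_force: 62.6
```

```bash
python3 -c "
from h import *
s=arm.read_state();print(s['wrist_torque'],s['contact_force'],s['gripper_width']);delta([579.5,51,128.5])"
```

```text
[-2.50232882 -0.16832201  0.59543185] [ 0.26189833 -8.44338087  4.11559199] 14.82906651644374
pos [579.3  49.  128.5] yaw -49.8 q6 0.33 t 10.63 tool cm [-0.14 -0.15 -0.01]
```

The torque about z rose past 0.5 N m while turning, so the ratchet is engaged. I'll turn 18° more for margin, then check that the wing followed.

Request:
send_rows(
  targets=[
    {"x": 0, "y": 0, "z": 0, "ax": 0, "ay": 0, "az": 5, "gripper": 1},
    {"x": 0, "y": 0, "z": 0, "ax": 0, "ay": 0, "az": 5, "gripper": 1},
    {"x": 0, "y": 0, "z": 0, "ax": 0, "ay": 0, "az": 5, "gripper": 1},
    {"x": 0, "y": 0, "z": 0, "ax": 0, "ay": 0, "az": 3, "gripper": 1},
    {"x": 0, "y": 0, "z": 0, "ax": 0, "ay": 0, "az": 0, "gripper": 1},
  ],
)

```text
clock: 11.05
position: [578.6, 48.5, 128.4]
ee_rot: [0.83, -0.558, 0.001, 0.002]
contact_force: [-0.4, -8.4, 5.8]
gripper_width: 14.8
grasp_force: 62.6
```

```bash
python3 -c "
from h import *
s=arm.read_state();print(s['wrist_torque'],s['contact_force'],s['gripper_width']);delta([579.5,51,128.5])
wing('side');wing('scene')"
```

```text
[-2.68016125  0.11038251 -0.05427108] [-0.36466195 -8.44653055  5.83536016] 14.780488801673574
pos [578.6  48.5 128.4] yaw -67.8 q6 0.02 t 11.05 tool cm [-0.2  -0.18 -0.01]
side 174 mean [573.64886  60.97394] yaw -62.472733 ((576.6263427734375, 53.69978713989258), (15.897884368896484, 63.397552490234375), 23.607799530029297) z 188.66526770343495 rows 260
cam in tool [  77.   -1. -184.]
pos [578.6  48.5 128.4] yaw -67.7 q6 0.02 t 11.1 tool cm [-0.32 -0.06 -7.16]
scene 36 mean [583.26697   28.184301] yaw -70.50688 ((585.2188110351562, 28.355762481689453), (14.23340892791748, 27.441343307495117), 21.42329978942871) z 190.01177714114345 rows 172
cam in tool [  77.   -1. -184.]
pos [578.6  48.5 128.4] yaw -67.7 q6 0.02 t 11.15 tool cm [-0.32 -0.06 -7.16]
```

The wing followed to a yaw of about −66°, 1.6 rad in all. At most 1.0 of that is thread, so the ratchet has passed a click. Releasing and withdrawing.

Request:
send_rows(
  targets=[
    {"x": 0, "y": 0, "z": 0, "ax": 0, "ay": 0, "az": 0, "gripper": 0},
    {"x": 0, "y": 0, "z": 0, "ax": 0, "ay": 0, "az": 0, "gripper": -0.5},
    {"x": 0, "y": 0, "z": 0, "ax": 0, "ay": 0, "az": 0, "gripper": -0.7},
    {"x": 0, "y": 0, "z": 0, "ax": 0, "ay": 0, "az": 0, "gripper": -0.7},
    {"x": 0, "y": 0, "z": 0, "ax": 0, "ay": 0, "az": 0, "gripper": -0.7},
  ],
)

```text
clock: 11.57
position: [578.8, 51.8, 127.1]
ee_rot: [0.831, -0.557, -0.0, 0.0]
contact_force: [0.1, 0.2, -0.3]
gripper_width: 72.1
grasp_force: 0.0
```

Request:
send_rows(
  targets=[
    {"x": 0, "y": 0, "z": -1.5, "ax": 0, "ay": 0, "az": 0, "gripper": -0.7},
    {"x": 0, "y": 0, "z": -2.5, "ax": 0, "ay": 0, "az": 0, "gripper": -0.7},
    {"x": 0, "y": 0, "z": -3, "ax": 0, "ay": 0, "az": 0, "gripper": -0.7},
    {"x": 0, "y": 0, "z": -3, "ax": 0, "ay": 0, "az": 0, "gripper": -0.7},
    {"x": 0, "y": 0, "z": -3, "ax": 0, "ay": 0, "az": 0, "gripper": -0.7},
  ],
)

```text
clock: 11.98
position: [578.6, 51.6, 258.6]
ee_rot: [0.831, -0.557, -0.0, 0.0]
contact_force: [0.1, 0.3, 0.8]
gripper_width: 72.3
grasp_force: 0.0
```

Request:
send_rows(
  targets=[
    {"x": -1, "y": -2.5, "z": -2, "ax": 0, "ay": 0, "az": 0, "gripper": -0.7},
    {"x": -1, "y": 2.5, "z": -1, "ax": 0, "ay": 0, "az": 0, "gripper": -0.7},
    {"x": 0, "y": 0, "z": 0, "ax": 0, "ay": 0, "az": 0, "gripper": -0.7},
    {"x": 0, "y": 0, "z": 0, "ax": 0, "ay": 0, "az": 0, "gripper": -0.7},
    {"x": 0, "y": 0, "z": 0, "ax": 0, "ay": 0, "az": 0, "gripper": -0.7},
  ],
)

```text
clock: 12.4
position: [571.1, 70.1, 287.1]
ee_rot: [0.831, -0.557, -0.0, -0.0]
contact_force: [-0.4, 0.8, -1.2]
gripper_width: 72.5
grasp_force: 0.0
```

```bash
python3 - <<'E'
from h import *
for k in range(6): im,_=arm.get_image('side')
wing('wrist');wing('side')
sc,_=arm.get_image('scene')
cv2.imwrite('pics/end.png',np.hstack([cv2.resize(im,(400,300)),cv2.resize(sc,(400,300))])[...,::-1])
print(arm.read_state()['contact_force'],arm.read_state()['clock'])
E
```

```text
wrist 2091 mean [579.4952   49.84515] yaw -68.696976 ((579.3960571289062, 50.055335998535156), (15.987512588500977, 64.69158935546875), 21.203697204589844) z 189.52591318460293 rows 145
cam in tool [  77.   -1. -184.]
pos [571.3  69.7 287.1] yaw -67.7 q6 -0.01 t 12.75 tool cm [1.89 0.05 8.71]
side 220 mean [573.77673   56.933426] yaw -71.508354 ((576.123779296875, 53.42495346069336), (15.364151000976562, 62.20840072631836), 21.19672966003418) z 188.42478872571138 rows 261
cam in tool [  77.   -1. -184.]
pos [571.3  69.6 287.2] yaw -67.7 q6 -0.01 t 12.8 tool cm [1.89 0.05 8.72]
[ 0.12771555 -0.09255145 -0.24487983] 12.85
```

View pics/end.png

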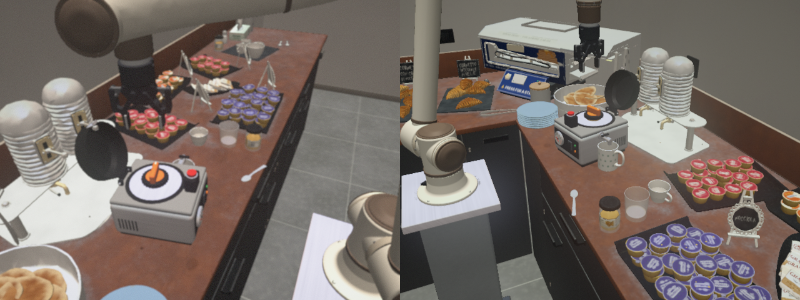

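The lid is up (side panel, at (100,150)). The wing (155,172) is turned and free, and the mug, glass, cup and jar are in place. The gripper is clear.

```bash
python3 -c "
from h import *
print(arm.job_done())"
```

```text
the job is handed in; nothing more can be done
None
```

The job is handed in: the lid is up, the cap was turned about 1.6 rad clockwise, which puts it home and at least one ratchet click on, and it has been let go; the mug, glass, cup and jar look undisturbed in the last pictures, but no verdict came back.

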